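Show a worn guide roller to the inspection camera

ROBOT

A 6-joint arm with a two-finger parallel gripper is mounted at the origin on the work surface. World frame = base frame: x ahead of the robot, y to its left, z up, the work surface at z = 0. Lengths are in m, angles in rad, forces in N, time in s.
With the tool pointing down it reaches from about 0.35 to 0.875 m from the base axis. Payload 4.2 kg.
Tool frame: the origin (TCP) lies between the finger pads; the fingertips stand 17 mm ahead of it and the grasp point (between the pads) lies 2 mm behind it; z points along the fingers, y is the direction in which the jaws open and shut (so a half turn about z gives the same grasp; the last joint's range is limited). The gripper opens to 85 mm and grips with 20 to 120 N. Pads are 22 mm wide; open, the fingers measure 114 mm over their backs; the gripper's body (76 mm by 85 mm) begins 54 mm behind the grasp point. The pads swing forward as they close: fully open they stand 13 mm farther back than shut.
Start: joints at [1.418, 0.385, 0.008, 0, -1.194, -0.259], TCP at [0.25, 0.573, 0.248] pointing down, gripper open.
Joint ranges: [-3.14, 3.14], [-1.21, 2.06], [-1.07, 1.41], [-3.16, 2.05], [-2.99, -0.16], [-3.1, 3.1]. Speed limits (rad/s): [2.79, 2.79, 3.14, 3.14, 3.14, 3.14].

INTERFACE

Orientations are given as a unit quaternion [w, x, y, z].
In Python, from station import manip, imaging, order, masks_of gives the robot as it stands.
- The arm moves only by the tool move_arm, never from a script. Its arguments are lists of equal length, an entry for each row: "fingers": the closure, from -1 (fully open) to 1 (shut), so that 0 is half open; "dp": the shift along the tool's x, y, z in m, a list of three; "delta_rot": the turn, a rotation vector about the tool's x, y, z in degrees, a list of three. A call has 1 to 20 rows; each row is the pose to reach, as a shift and turn from the pose measured when the call began, along the tool's axes at that moment; what a row does not reach only later rows make up. A row lasts 1/12 s, in which the tool goes at most 41.7 mm and 7.16 degrees, less where a joint would pass 70% of its speed; a pose out of reach is approached as far as the arm can. A call with a gripper value outside its range is refused whole. The fingers move at their own pace and stop on an object; "force" is the grip in N (left out, the last holds). Time passes only in rows, so rows that repeat a pose let the fingers close. It gives the time, the measured TCP pose, the force and the opening at its end, in the units of the state.
- manip.observe(): the state, without advancing time (a new reading comes with each control period).
- imaging.capture(name): name is "scene" or "top" or "wrist"; returns a dict with "color" (400x640x3 uint8, red, green, blue), "range_z" (400x640 float32, m along the optical axis (not along the pixel's ray), 0 where there is no reading), "mtx" (3x3 intrinsics, pixels), "camera_from_world" (4x4, takes a point from world to camera coordinates); the wrist camera has in their place "tool_from_camera" (4x4, takes a point from camera to tool coordinates, whose origin is the TCP and whose axes are the flange's). Camera axes: x right, y down, z forward; pixel columns grow to the right and rows downward; lengths in m; the calibration is good to about 2 mm. The wrist camera is an equidistant fisheye: a pixel r from the principal point sees the ray r / f radians off the axis. A picture is of the moment at which its call begins: read the wrist's pose just before it.
- order.finish_job(): hands the job in, once; it reports no verdict.
Trained networks look in the newest picture that a camera, given by its name, has taken for a name from the list of things; names that differ only in an ending like _2 or _b are one class to them, and where a whole thing is asked for, a point or a joint stands for the part that bears it (a point fixed in the world has none). Each returns a list of dicts, best first, with "p" (0 to 1); they miss things now and then, are a little off and sometimes report something else, mostly with a low value. They report only what shows in the picture. A call takes as long as a camera call.
- masks_of(label, camera): "mask" (400x640 bool, what is visible of it) and "box" ([left, top, right, bottom] in pixels, round what is visible of it).
The state is a dict: "time_s": time; "joints": joint angles; "dq": joint speeds; "tau": joint torques, N m; "tool_pos": TCP position; "eef_rot": TCP orientation; "wrist_force": force on the tool from outside, world axes, zero at the start; "torque": the same for the moment, N m; "grip_width": finger opening in m.
Only numpy, scipy, OpenCV 4.12 (cv2) and the standard library are available. Lean on these libraries where they do the work, as an engineer would, in place of code of your own. Each camera call takes 0.05 s, during which the arm holds its last target.

TASK

The guide roller with the black rubber collar stands with its foot caught in the slotted mount: slide it upright along the slot to the open window at the end, lift it out there, and hold it in the air with the underside of its foot square-on to the inspection camera, centred on the lens and about 7 cm in front of it. Finish while still holding it there, steady; do not let go and do not put it down. Keep the roller and the gripper off the camera and its stand, and leave everything else on the table where it is.

Things in the scene. Friction and masses are not known exactly. Their poses are not given: they have to be found in the camera images.
- roller_centre (a point): Centre, half-way up, of the aluminium guide roller with the black rubber collar (0.2 to 0.45 kg; upright at the start; z axis = its axis, foot to cap). Barrel 40 mm in diameter, 20 to 104 mm above the underside of the foot, bare above the collar: grip it there. White cap above it to 116 mm. This point is 58 mm above the underside of the foot. Any turn about its own axis will do.
- roller_foot (a point): Centre of the underside of the same roller's foot; z axis from foot to cap. Heights above it: steel foot disc 40 mm in diameter 0 to 6 mm, neck 18 mm in diameter 6 to 20 mm, then the barrel; rubber collar 48 mm in diameter 30 to 44 mm. At the start the foot stands on the channel floor of the mount, 8 mm above the table.
- mount: Fixed aluminium mount, 90 x 220 mm, 24 mm high; origin at the centre of its underside. A channel along its y axis at x = 0, 50 mm wide, holds the roller's foot (it starts at y = -75 to -20 mm). From y = -110 to 30 mm grey cover rails, 18 to 24 mm above the table, overhang the foot and leave a 22 mm slot for the neck: play 4 mm up, 2 mm each side, no lifting out there.
- window (a point): Centre of the mount's window, on the channel floor 8 mm above the table, at y = 65 mm of the mount: the roller is slid to here along a straight line and lifted straight out. The window is open above from y = 30 to 100 mm, between side walls 50 mm apart and 18 mm high; an end wall stops the foot at y = 100 mm.
- lens: Head of the fixed inspection camera. Origin: centre of the lens's front glass, 130 mm above the table; z axis: the line of sight, out of the lens, up and leaning 30 degrees from vertical towards the robot's side. Lens 40 mm in diameter; white ring light, 68 mm in diameter, 7 mm behind the glass. The roller belongs on this line, underside of the foot 70 mm out from the glass, cap farther out.
- camera_stand: Fixed stand of the inspection camera: dark steel foot 120 x 110 x 12 mm with two upright cheeks to 95 mm height; origin on the table straight under the lens glass. The camera's line of sight leans towards its -x.
- plain_roller: Bystander: loose roller of the same size without a rubber collar, standing upright on the table between the mount and the camera; origin at the underside of its foot.
- label_core: Bystander: cardboard label core, a tube 80 mm in diameter and 55 mm high, standing; origin at the centre of its underside.
- wrench: Bystander: steel wrench lying on the table nearer the robot.
- screwdriver: Bystander: screwdriver with black handle lying on the table nearer the robot.
- bottle: Bystander: amber glass bottle, 62 mm in diameter, 170 mm high, standing; origin at its underside.
- can: Bystander: aluminium can, 66 mm in diameter, 120 mm high, standing; origin at its underside.
- jar: Bystander: white jar with black cap, 64 mm in diameter, 70 mm high, standing; origin at its underside.

How it is judged:
By the outcome, as a careful person would: the job done as asked, in the order asked, and still so for the second after the job is handed in, while the arm keeps its last pose, push and grip.
It also fails if it takes over 43 s, if anything falls off the work surface, if the arm or the gripper's body presses on something with over 40 N, if the wrist force passes 120 N, or if a joint passes its speed limit or range.

## Working session

There is one attempt and no reset: what is moved stays moved. The work goes in short steps, Python scripts to look and compute and a tool call to move; the robot and the scene stay as the last step left them, time stands still between calls to the robot, and variables do not carry over. Pictures are saved under pics/ and viewed, and the job is handed in when it is done.

Besides the shell and the picture viewer there is one more tool, called after "Call:" by a JSON object that holds its "op" and its "data". move_arm: Moves the arm, as the interface text tells. Its arguments: {"type":"object","properties":{"fingers":{"type":"array"},"dp":{"type":"array"},"delta_rot":{"type":"array"},"force":{"type":"number"}},"required":["fingers","dp","delta_rot"]}

```bash
ls; mkdir -p pics; python3 - <<'E'
from station import manip, imaging, order, masks_of
import cv2, numpy as np, pickle
print(manip.observe())
D={}
for n in ["scene","top"]:
    c=imaging.capture(n); D[n]=c
    cv2.imwrite(f"pics/{n}0.png",c["color"][:,:,::-1])
    for l in ["roller_centre","mount","lens","camera_stand","plain_roller","label_core","bottle","can","jar","wrench","screwdriver"]:
        r=masks_of(l,n)
        D[n+l]=r
        print(n,l,[(round(x["p"],2),list(map(int,x["box"]))) for x in r[:3]])
pickle.dump(D,open("d0.pkl","wb"))
E
```

```text
pics
{'time_s': 0.0, 'joints': array([ 1.41758354e+00,  3.85564542e-01,  6.62325373e-03, -5.22518147e-04,
       -1.19398576e+00, -2.58600076e-01]), 'dq': array([-0.00079379,  0.00035209,  0.00040068,  0.00016533, -0.00116337,
       -0.00011673]), 'tau': array([ 3.09178749e-04, -3.92287838e+01,  1.88400525e+01,  4.18626085e+00,
       -4.73444990e-03,  7.58663425e-07]), 'tool_pos': array([0.24992579, 0.57225739, 0.24721222]), 'eef_rot': array([ 1.07666927e-03,  9.78855766e-01, -2.04548759e-01, -1.86378662e-04]), 'wrist_force': array([ 0.74576166, -0.66009666, -0.47868046]), 'torque': array([-0.05868904, -0.01884952, -0.00560361]), 'grip_width': 0.08554409027178418}
scene roller_centre [(0.76, [366, 196, 388, 235]), (0.26, [225, 247, 261, 293])]
scene mount [(0.62, [356, 218, 445, 258]), (0.25, [205, 199, 264, 258])]
scene lens [(0.78, [211, 198, 246, 240]), (0.54, [203, 199, 261, 257])]
scene camera_stand [(0.84, [202, 201, 264, 260]), (0.67, [354, 219, 444, 257])]
scene plain_roller [(0.61, [315, 191, 334, 233])]
scene label_core [(0.93, [309, 239, 341, 279]), (0.53, [314, 192, 333
[... 186 characters left out ...]
[282, 179, 303, 214]), (0.63, [367, 195, 386, 232])]
scene screwdriver [(0.61, [367, 183, 370, 218])]
top roller_centre [(0.86, [244, 210, 273, 228])]
top mount [(0.92, [189, 187, 280, 240]), (0.31, [315, 109, 339, 140])]
top lens [(0.85, [401, 176, 431, 218])]
top camera_stand [(0.79, [383, 169, 439, 226]), (0.75, [187, 189, 282, 239])]
top plain_roller [(0.7, [309, 226, 328, 240])]
top label_core [(0.78, [295, 152, 327, 186])]
top bottle [(0.65, [234, 103, 269, 145])]
top can [(0.92, [362, 106, 397, 147])]
top jar [(0.72, [313, 108, 338, 140])]
top wrench [(0.6, [401, 179, 434, 217]), (0.56, [351, 261, 373, 331])]
top screwdriver [(0.89, [260, 244, 276, 330]), (0.22, [361, 106, 399, 148])]
```

```bash
python3 - <<'E'
import cv2,pickle
D=pickle.load(open("d0.pkl","rb"))
a=D["scene"]["color"][170:310,190:460,::-1];b=D["top"]["color"][90:345,170:455,::-1]
cv2.imwrite("pics/a.png",cv2.resize(a,None,fx=2.9,fy=2.9,interpolation=cv2.INTER_CUBIC));cv2.imwrite("pics/b.png",cv2.resize(b,None,fx=2.3,fy=2.3,interpolation=cv2.INTER_CUBIC))
E
```

```text
(no output)
```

View pics/a.png

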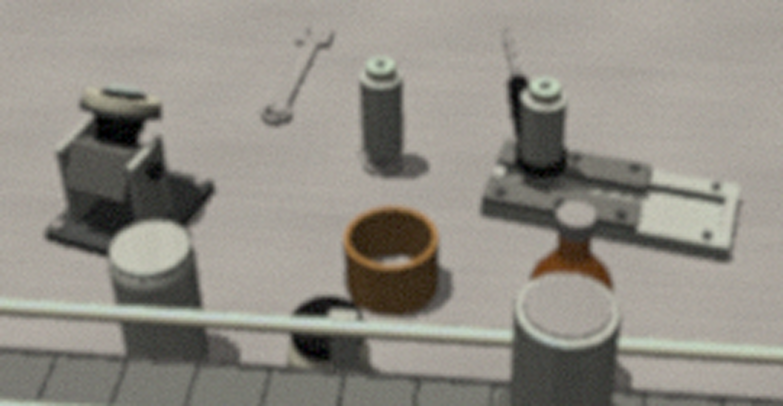

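View pics/b.png

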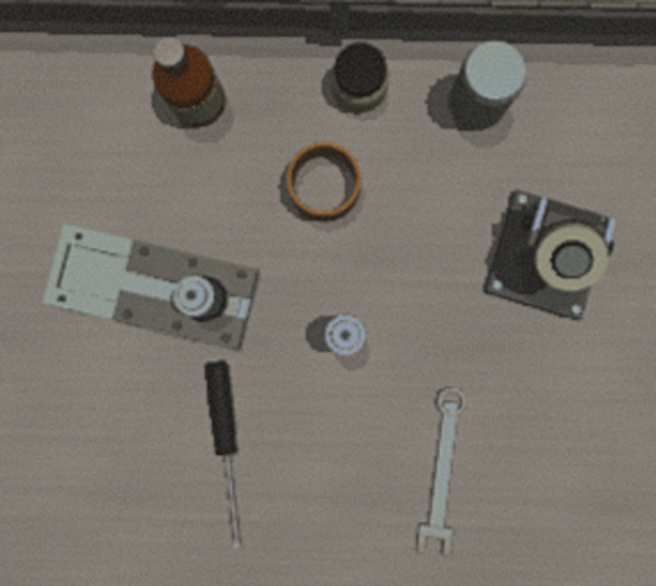

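```bash
cat > h.py <<'E'
import numpy as np,cv2,pickle
def cloud(c):
    K=c["mtx"];T=np.linalg.inv(c["camera_from_world"]);z=c["range_z"].astype(float)
    v,u=np.mgrid[0:400,0:640]
    P=np.stack([(u-K[0,2])/K[0,0]*z,(v-K[1,2])/K[1,1]*z,z],-1)
    W=P@T[:3,:3].T+T[:3,3]; W[z<=0]=np.nan
    return W
def proj(c,p):
    p=np.atleast_2d(p);q=p@c["camera_from_world"][:3,:3].T+c["camera_from_world"][:3,3]
    q=q@c["mtx"].T; return q[:,:2]/q[:,2:]
E
python3 - <<'E'
from h import *
D=pickle.load(open("d0.pkl","rb"))
for n in["scene","top"]:
    c=D[n];print(n,c["mtx"].tolist(),np.linalg.inv(c["camera_from_world"])[:3].round(3).tolist())
    W=cloud(c)
    for l in ["roller_centre","mount","lens","camera_stand","plain_roller","label_core","bottle","can","jar","wrench","screwdriver"]:
        r=D[n+l]
        if not r: continue
        P=W[r[0]["mask"]];P=P[~np.isnan(P[:,0])]
        print(l,len(P),np.median(P,0).round(3),np.percentile(P,3,axis=0).round(3),np.percentile(P,97,axis=0).round(3))
W=cloud(D["top"]);m=D["topmount"][0]["mask"]
m=cv2.dilate(m.astype(np.uint8),np.ones((7,7)))>0
P=W[m];print(np.histogram(P[:,2],bins=np.arange(-.01,.14,.004)))
E
```

```text
scene [[441.6189550543005, 0.0, 323.52397514388406], [0.0, 441.6189550543005, 203.26974785857968], [0.0, 0.0, 1.0]] [[-0.109, 0.572, -0.813, 1.454], [0.994, 0.042, -0.104, 0.118], [-0.025, -0.819, -0.573, 0.761]]
roller_centre 559 [0.536 0.137 0.078] [0.515 0.118 0.023] [0.544 0.157 0.123]
mount 1981 [0.547 0.218 0.016] [0.491 0.097 0.001] [0.596 0.304 0.025]
lens 870 [ 0.6   -0.234  0.097] [ 0.561 -0.271  0.061] [ 0.63  -0.202  0.136]
camera_stand 1985 [ 0.601 -0.233  0.069] [ 0.543 -0.289  0.003] [ 0.634 -0.178  0.134]
plain_roller 571 [ 0.5   -0.01   0.063] [ 0.472 -0.03  -0.   ] [0.508 0.006 0.115]
label_core 1012 [0.669 0.015 0.031] [ 0.616 -0.019  0.001] [0.692 0.05  0.054]
bottle 428 [0.756 0.16  0.141] [0.61  0.139 0.001] [0.763 0.186 0.17 ]
can 1064 [ 0.772 -0.148  0.106] [ 0.731 -0.181  0.023] [ 0.786 -0.125  0.121]
jar 244 [ 0.782 -0.029  0.067] [ 0.742 -0.048  0.037] [ 0.797 -0.003  0.071]
wrench 221 [ 0.369 -0.123  0.005] [ 0.278 -0.141 -0.001] [ 0.43  -0.106  0.009]
screwdriver 151 [0.382 0.111 0.019] [ 0.283  0.101 -0.003] [0.529 0.121 0.11 ]
top [[362.2896389679408, 0
[... 927 characters left out ...]
072] [ 0.62  -0.202  0.139]
screwdriver 555 [0.39  0.112 0.022] [ 0.269  0.097 -0.   ] [0.448 0.13  0.028]
(array([   0,   95,  712,  197,  604,  120,  285,  426, 1063,  206,    6,
          0,    4,    3,    9,   46,    9,    5,    3,    3,    4,    9,
          2,    4,    4,    3,    4,    2,    2,    1,   72,    9,    1,
         31,    5,    0,    0]), array([-0.01 , -0.006, -0.002,  0.002,  0.006,  0.01 ,  0.014,  0.018,
        0.022,  0.026,  0.03 ,  0.034,  0.038,  0.042,  0.046,  0.05 ,
        0.054,  0.058,  0.062,  0.066,  0.07 ,  0.074,  0.078,  0.082,
        0.086,  0.09 ,  0.094,  0.098,  0.102,  0.106,  0.11 ,  0.114,
        0.118,  0.122,  0.126,  0.13 ,  0.134,  0.138]))
```

```bash
python3 - <<'E'
from h import *
from scipy.optimize import minimize
D=pickle.load(open("d0.pkl","rb"))
for n in["scene","top"]:
    W=cloud(D[n])
    # mount
    P=W.reshape(-1,3)
    s=(P[:,0]>.45)&(P[:,0]<.62)&(P[:,1]>.07)&(P[:,1]<.33)&(P[:,2]>.012)&(P[:,2]<.03)
    Q=P[s]
    print(n,"mount rect",cv2.minAreaRect((Q[:,:2]*1000).astype(np.float32)),len(Q))
    s2=s&(P[:,2]<.021)&(P[:,2]>.015);s3=s&(P[:,2]>.021)
    for ss in(s2,s3): print("   ",ss.sum(),np.median(P[ss],0).round(3),cv2.minAreaRect((P[ss][:,:2]*1000).astype(np.float32)))
    # roller tops
    for nm,(x,y) in dict(roller=(.52,.13),plain=(.485,-.014)).items():
        for lo,hi in ((.098,.108),(.108,.116),(.116,.121),(.121,.132)):
            q=P[(abs(P[:,0]-x)<.05)&(abs(P[:,1]-y)<.05)&(P[:,2]>lo)&(P[:,2]<hi)]
            if len(q)>5: print(nm,lo,len(q),q.mean(0).round(4),cv2.minEnclosingCircle((q[:,:2]*1000).astype(np.float32)))
    # ring
    q=P[(abs(P[:,0]-.58)<.07)&(abs(P[:,1]+.23)<.06)&(P[:,2]>.100)&(P[:,2]<.16)]
    for it in range(5):
        c=q.mean(0);u,sv,vt=np.linalg.svd(q-c);nn=vt[2]*np.sign(vt[2][2]);d=(q-c)@nn
        if it<4:q=q[abs(d)<.006]
    print("ring",len(q),c.round(4),nn.round(3),"tilt",np.degrees(np.arccos(nn[2])),"az",np.degrees(np.arctan2(nn[1],nn[0])),d.std())
    # foot
    q=P[(abs(P[:,0]-.58)<.1)&(abs(P[:,1]+.23)<.1)&(P[:,2]>.007)&(P[:,2]<.016)]
    print("foot",len(q),cv2.minAreaRect((q[:,:2]*1000).astype(np.float32)))
E
```

```text
scene mount rect ((535.246826171875, 201.37677001953125), (219.49246215820312, 98.30610656738281), 77.96683502197266) 1298
    569 [0.554 0.245 0.017] ((535.1825561523438, 201.43460083007812), (219.2792205810547, 98.07855987548828), 78.0758285522461)
    608 [0.541 0.172 0.023] ((533.2754516601562, 192.1805419921875), (201.63734436035156, 92.71405029296875), 78.93460845947266)
roller 0.098 51 [0.5364 0.1366 0.103 ] ((527.76171875, 136.8835906982422), 17.978858947753906)
roller 0.108 70 [0.5304 0.1374 0.111 ] ((525.5689697265625, 137.44020080566406), 21.190425872802734)
roller 0.116 21 [0.529  0.1365 0.1189] ((523.2617797851562, 137.07151794433594), 13.858640670776367)
roller 0.121 49 [0.5227 0.1367 0.1226] ((523.6781005859375, 136.66079711914062), 14.873844146728516)
plain 0.098 75 [ 0.4967 -0.0111  0.1027] ((489.0514831542969, -11.48770809173584), 21.051616668701172)
plain 0.108 58 [ 0.4903 -0.0115  0.1132] ((487.6003112792969, -9.082752227783203), 17.177209854125977)
plain 0.116 6 [ 0.4864 -0.0115  0.1163] ((489.270751953125, -10.915620803833008), 10.292520523071289)
ring 110 [ 0.5
[... 833 characters left out ...]
62280273438, 128.32069396972656), 11.970556259155273)
roller 0.121 119 [0.518  0.1349 0.1241] ((517.9382934570312, 135.28683471679688), 13.628622055053711)
plain 0.098 120 [ 0.4833 -0.0145  0.104 ] ((483.35400390625, -14.558194160461426), 19.514331817626953)
plain 0.108 58 [ 0.4829 -0.0148  0.1148] ((483.2860412597656, -14.458564758300781), 13.62338924407959)
plain 0.116 62 [ 0.4836 -0.0139  0.1172] ((482.83306884765625, -14.654963493347168), 13.079463005065918)
ring 599 [ 0.564  -0.2319  0.126 ] [-0.464  0.139  0.875] tilt 28.961317444965403 az 163.34425043218832 0.002168011991027581
foot 865 ((595.562744140625, -242.02978515625), (109.90922546386719, 157.47427368164062), 74.26715087890625)
```

```bash
cat >> h.py <<'E'
from scipy.spatial.transform import Rotation as Ro
def Rq(q): return Ro.from_quat([q[1],q[2],q[3],q[0]])
def tool_down(jaw_deg,tilt=0,az=0):
    # tool z down, y along jaw azimuth (or +180), then tilted so -z leans by tilt towards az
    outs=[]
    for s in(0,180):
        a=np.radians(jaw_deg+s);y=np.array([np.cos(a),np.sin(a),0]);z=np.array([0,0,-1.]);x=np.cross(y,z)
        R=Ro.from_matrix(np.stack([x,y,z],1))
        ax=np.radians(az+90)
        outs.append(Ro.from_rotvec(np.radians(tilt)*np.array([np.cos(ax),np.sin(ax),0]))*R)
    return outs
def delta(obs,p,Rs):
    R0=Rq(obs["eef_rot"]);dp=R0.inv().apply(np.array(p)-obs["tool_pos"])
    r=min([(R0.inv()*R).as_rotvec(degrees=True) for R in Rs],key=np.linalg.norm)
    print("dp",dp.round(4),"rot",r.round(2)); return dp,r
E
python3 - <<'E'
from h import *
from station import manip
delta(manip.observe(),(.525,.165,.30),tool_down(78))
E
```

```text
dp [ 0.4151  0.2636 -0.0517] rot [  0.     0.   -11.59]
```

Call:
{"op": "move_arm", "data": {"fingers": [-1, -1, -1, -1, -1, -1, -1, -1, -1, -1, -1, -1, -1, -1, -1, -1], "dp": [[0.02, 0.012, -0.01], [0.05, 0.03, -0.03], [0.085, 0.053, -0.05], [0.12, 0.075, -0.052], [0.155, 0.098, -0.052], [0.19, 0.12, -0.052], [0.225, 0.143, -0.052], [0.26, 0.165, -0.052], [0.295, 0.187, -0.052], [0.33, 0.21, -0.052], [0.365, 0.232, -0.052], [0.39, 0.248, -0.052], [0.405, 0.257, -0.052], [0.412, 0.262, -0.052], [0.415, 0.264, -0.052], [0.415, 0.264, -0.052]], "delta_rot": [[0, 0, 0], [0, 0, -1], [0, 0, -2], [0, 0, -3], [0, 0, -4], [0, 0, -5], [0, 0, -6], [0, 0, -7], [0, 0, -8], [0, 0, -9], [0, 0, -10], [0, 0, -11], [0, 0, -11.6], [0, 0, -11.6], [0, 0, -11.6], [0, 0, -11.6]]}}

```text
time_s: 2.53
tool_pos: [0.5248, 0.1646, 0.3002]
eef_rot: [-0.0, 0.994, -0.105, -0.0]
wrist_force: [-0.6, 0.3, 0.3]
grip_width: 0.0852
```

```bash
python3 - <<'E'
from h import *
from station import manip,imaging,masks_of
o=manip.observe();c=imaging.capture("wrist")
print(o,c["mtx"],c["tool_from_camera"])
D=dict(o=o,c=c)
for l in ["roller_centre","mount"]:
    D[l]=masks_of(l,"wrist");print(l,[(round(x["p"],2),list(map(int,x["box"]))) for x in D[l][:3]])
pickle.dump(D,open("w1.pkl","wb"))
cv2.imwrite("pics/w1.png",c["color"][:,:,::-1])
E
```

```text
{'time_s': 2.5333, 'joints': array([ 5.98692608e-01,  2.23482812e-01, -9.10369154e-02, -1.84531224e-04,
       -1.25636342e+00,  7.61993153e-01]), 'dq': array([ 0.02772814, -0.00665146, -0.00704153, -0.00326853,  0.00247338,
       -0.00727995]), 'tau': array([-7.48867616e-01, -3.12161243e+01,  1.93170619e+01,  4.32851225e+00,
       -9.33822332e-03,  4.44931851e-02]), 'tool_pos': array([0.52476902, 0.16462179, 0.30023578]), 'eef_rot': array([-3.88073475e-05,  9.94483769e-01, -1.04890529e-01, -8.98701932e-05]), 'wrist_force': array([-0.64413073,  0.32146542,  0.34309228]), 'torque': array([ 0.03819176, -0.0115432 , -0.00198065]), 'grip_width': 0.08522479158479782} [[309.70691629   0.         322.06394188]
 [  0.         309.70691629 205.12295339]
 [  0.           0.           1.        ]] [[-3.59940071e-04 -9.51724978e-01 -3.06951846e-01  7.79581995e-02]
 [ 9.99999781e-01 -5.13044226e-04  4.18101452e-04 -2.15232681e-04]
 [-5.55397468e-04 -3.06951628e-01  9.51724955e-01 -1.27054246e-01]
 [ 0.00000000e+00  0.00000000e+00  0.00000000e+00  1.00000000e+00]]
roller_centre [(0.59, [326, 152, 369, 203])]
mount [(0.76, [215, 131, 376, 202])]
```

View pics/w1.png

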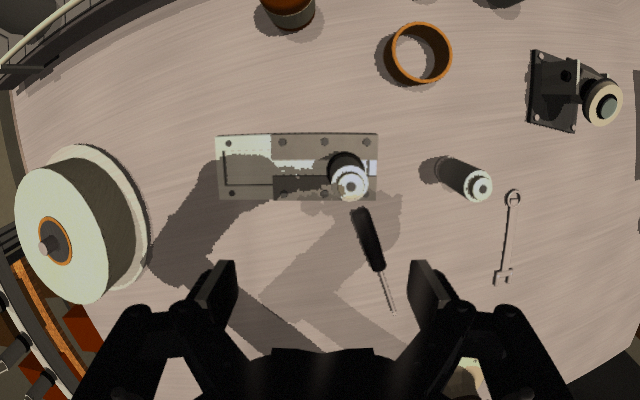

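```bash
cat >> h.py <<'E'
def wcloud(c,o):
    K=c["mtx"];z=c["range_z"].astype(float);v,u=np.mgrid[0:400,0:640]
    a=(u-K[0,2])/K[0,0];b=(v-K[1,2])/K[1,1];t=np.hypot(a,b)+1e-9
    z=np.where((z>0)&(t<1.45),z,np.nan)
    P=np.stack([a/t*np.tan(t)*z,b/t*np.tan(t)*z,z],-1)
    T=c["tool_from_camera"];P=P@T[:3,:3].T+T[:3,3]
    return P@Rq(o["eef_rot"]).as_matrix().T+o["tool_pos"]
def wproj(c,o,p):
    p=np.atleast_2d(p);q=(p-o["tool_pos"])@Rq(o["eef_rot"]).as_matrix()
    T=c["tool_from_camera"];q=(q-T[:3,3])@T[:3,:3]
    r=np.hypot(q[:,0],q[:,1]);t=np.arctan2(r,q[:,2]);K=c["mtx"]
    return np.stack([K[0,2]+K[0,0]*t*q[:,0]/r,K[1,2]+K[1,1]*t*q[:,1]/r],-1)
E
cat > fit.py <<'E'
from h import *
def report(P):
    P=P.reshape(-1,3);P=P[~np.isnan(P[:,0])]
    t=P[(abs(P[:,0]-.45)<.2)&(abs(P[:,1]-.05)<.2)&(abs(P[:,2])<.006)];print("table z",np.median(t[:,2]))
    s=(P[:,0]>.45)&(P[:,0]<.62)&(P[:,1]>.07)&(P[:,1]<.33)&(P[:,2]>.012)&(P[:,2]<.03)
    Q=P[s];print("mount",cv2.minAreaRect((Q[:,:2]*1000).astype(np.float32)),len(Q))
    for nm,(x,y) in dict(roller=(.52,.135),plain=(.485,-.014)).items():
        for lo,hi in ((.108,.116),(.116,.121),(.121,.132)):
            q=P[(abs(P[:,0]-x)<.05)&(abs(P[:,1]-y)<.05)&(P[:,2]>lo)&(P[:,2]<hi)]
            if len(q)>5: print(nm,lo,len(q),q.mean(0).round(4),cv2.minEnclosingCircle((q[:,:2]*1000).astype(np.float32)))
    q=P[(abs(P[:,0]-.57)<.07)&(abs(P[:,1]+.23)<.06)&(P[:,2]>.100)&(P[:,2]<.16)]
    for it in range(6):
        c=q.mean(0);u,sv,vt=np.linalg.svd(q-c,full_matrices=False);nn=vt[2]*np.sign(vt[2][2]);d=(q-c)@nn
        if it<5:q=q[abs(d)<.006]
    print("ring",len(q),c.round(4),nn.round(3),"tilt",np.degrees(np.arccos(nn[2])),"az",np.degrees(np.arctan2(nn[1],nn[0])),d.std())
    q=P[(abs(P[:,0]-.58)<.1)&(abs(P[:,1]+.23)<.1)&(P[:,2]>.008)&(P[:,2]<.015)]
    print("foot",len(q),cv2.minAreaRect((q[:,:2]*1000).astype(np.float32)))
E
python3 - <<'E'
from fit import *
D=pickle.load(open("w1.pkl","rb"));c=D["c"];report(wcloud(c,D["o"]))
cv2.imwrite("pics/w1b.png",cv2.resize(c["color"][120:215,200:400,::-1],None,fx=4,fy=4,interpolation=cv2.INTER_CUBIC))
cv2.imwrite("pics/w1c.png",cv2.resize(c["color"][30:150,510:640,::-1],None,fx=5,fy=5,interpolation=cv2.INTER_CUBIC))
E
```

```text
table z 0.0016750781987953378
mount ((522.9277954101562, 203.21664428710938), (221.04905700683594, 112.82077026367188), 77.52174377441406) 6550
roller 0.108 512 [0.5233 0.1369 0.1134] ((519.4776611328125, 136.69183349609375), 20.525793075561523)
roller 0.116 23 [0.5304 0.1367 0.1192] ((525.12060546875, 136.008544921875), 12.859945297241211)
roller 0.121 574 [0.5201 0.1367 0.1255] ((519.3799438476562, 136.71226501464844), 14.038126945495605)
plain 0.108 82 [ 0.4906 -0.0056  0.1123] ((484.6966552734375, -12.162158012390137), 14.26942253112793)
plain 0.116 363 [ 0.4848 -0.0122  0.1177] ((484.6684875488281, -12.843362808227539), 14.036240577697754)
ring 908 [ 0.5681 -0.2226  0.1256] [-0.338  0.265  0.903] tilt 25.475237389739334 az 141.88932006905077 0.0031681718443446203
foot 1893 ((578.3043212890625, -234.85513305664062), (111.95549011230469, 120.90060424804688), 73.88204956054688)
```

View pics/w1b.png

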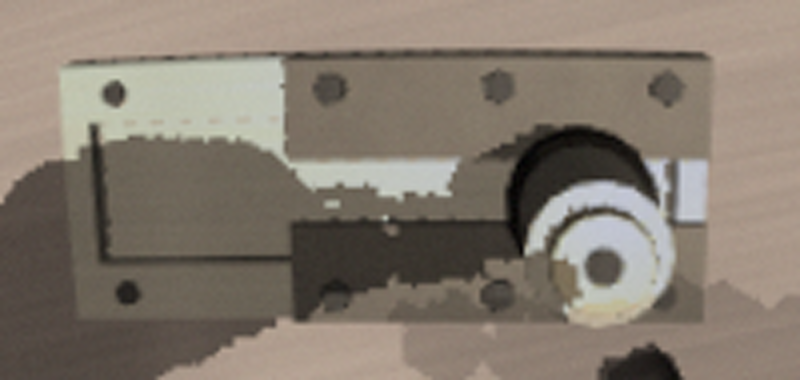

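View pics/w1c.png

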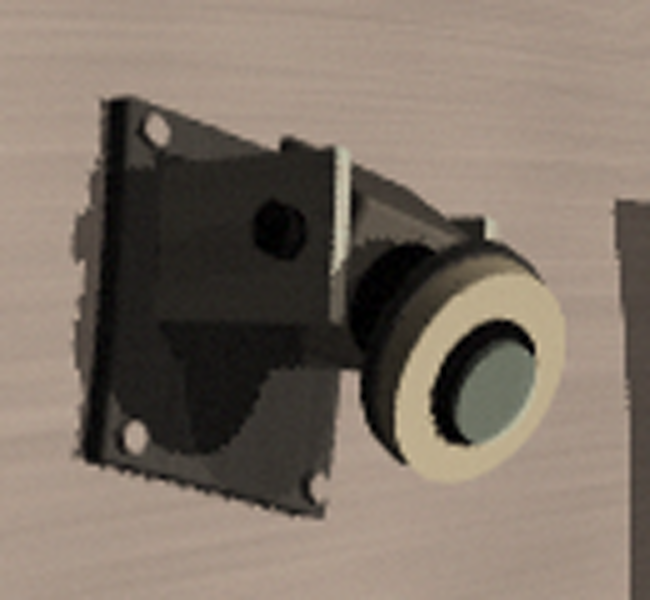

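```bash
cat >> h.py <<'E'
def wray(c,o,uv,z):
    K=c["mtx"];a=(uv[0]-K[0,2])/K[0,0];b=(uv[1]-K[1,2])/K[1,1];t=np.hypot(a,b)
    d=np.array([a/t*np.sin(t),b/t*np.sin(t),np.cos(t)]);T=c["tool_from_camera"];R=Rq(o["eef_rot"]).as_matrix()
    d=R@T[:3,:3]@d;p=R@T[:3,3]+o["tool_pos"];return p+d*(z-p[2])/d[2]
E
python3 - <<'E'
from fit import *
D=pickle.load(open("w1.pkl","rb"));c,o=D["c"],D["o"]
f=lambda x,y,z:print((x,y),wray(c,o,(200+(x+.5)/4-.5,120+(y+.5)/4-.5),z).round(4))
for a in [(62,66,.018),(712,58,.024),(705,322,.024),(78,320,.018),(286,60,.024),(290,322,.024),(290,160,.024),(290,220,.024),(706,160,.024),(706,222,.024),(95,125,.018),(105,262,.018),(604,266,.124)]: f(*a)
W=wcloud(c,o)
for z0 in(.006,.014,.021):
  pass
# rail-slot centre from cloud: bins
e=np.array([np.cos(np.radians(77.8)),np.sin(np.radians(77.8))]);n=np.array([-e[1],e[0]])
P=W.reshape(-1,3);P=P[~np.isnan(P[:,0])]
q=P[:,:2]-np.array([.528,.203]);s=q@e;t=q@n
for s0 in np.arange(-.11,.12,.02):
    m=(abs(s-s0)<.006)&(abs(t)<.07)
    hi=m&(P[:,2]>.0145)&(P[:,2]<.03);lo=m&(P[:,2]>.0045)&(P[:,2]<.0145)
    print(round(s0,3),"hi t",np.percentile(t[hi],[1,99]).round(4),"lo t",np.percentile(t[lo],[5,50,95]).round(4) if lo.sum()>5 else None, "z",np.median(P[hi][:,2]).round(4))
E
```

```text
(62, 66) [0.5994 0.2983 0.018 ]
(712, 58) [0.554 0.084 0.024]
(705, 322) [0.4653 0.1017 0.024 ]
(78, 320) [0.5108 0.3185 0.018 ]
(286, 60) [0.5823 0.2204 0.024 ]
(290, 322) [0.4952 0.2411 0.024 ]
(290, 160) [0.5496 0.2271 0.024 ]
(290, 220) [0.5298 0.2321 0.024 ]
(706, 160) [0.5209 0.0921 0.024 ]
(706, 222) [0.5    0.0956 0.024 ]
(95, 125) [0.5767 0.292  0.018 ]
(105, 262) [0.5291 0.3021 0.018 ]
(604, 266) [0.5191 0.1363 0.124 ]
-0.11 hi t [-0.0507  0.0677] lo t [-0.0507 -0.0506  0.0331] z 0.0251
-0.09 hi t [-0.0503  0.0696] lo t [-0.0502 -0.007   0.0607] z 0.0256
-0.07 hi t [-0.0501 -0.0275] lo t [-0.0512 -0.051  -0.0498] z 0.0256
-0.05 hi t [-0.0511  0.0395] lo t [-0.051  -0.0143 -0.0101] z 0.0256
-0.03 hi t [-0.051   0.0394] lo t [-0.0308 -0.0043  0.0066] z 0.0256
-0.01 hi t [-0.0498  0.0393] lo t [-0.0508 -0.0055  0.0063] z 0.0255
0.01 hi t [-0.05    0.0394] lo t [-0.0478 -0.0032  0.0067] z 0.0256
0.03 hi t [-0.0502  0.0396] lo t [-0.0268 -0.0032  0.0167] z 0.0245
0.05 hi t [-0.0503  0.0398] lo t [-0.0273 -0.0049  0.0189] z 0.0195
0.07 hi t [-0.0498  0.04  ] lo t [-0.0265 -0.0038  0.0191] z 0.0193
0.09 hi t [-0.0493  0.0397] lo t [-0.0268 -0.0042  0.0187] z 0.0199
0.11 hi t [-0.0498  0.0386] lo t None z 0.0194
```

```bash
python3 - <<'E'
from h import *
from station import manip
delta(manip.observe(),(.5193,.1365,.086),tool_down(78))
E
```

```text
dp [0.0012 0.0297 0.2144] rot [-0.01  0.    0.09]
```

Call:
{"op": "move_arm", "data": {"fingers": [-1, -1, -1, -1, -1, -1, -1, -1, -1, -1, -1, -1, -1, -1, -1], "dp": [[0, 0.01, 0], [0.001, 0.02, 0.01], [0.001, 0.027, 0.03], [0.001, 0.0295, 0.055], [0.001, 0.0295, 0.08], [0.001, 0.0295, 0.105], [0.001, 0.0295, 0.13], [0.001, 0.0295, 0.15], [0.001, 0.0295, 0.17], [0.001, 0.0295, 0.185], [0.001, 0.0295, 0.198], [0.001, 0.0295, 0.208], [0.001, 0.0295, 0.214], [0.001, 0.0295, 0.214], [0.001, 0.0295, 0.214]], "delta_rot": [[0, 0, 0], [0, 0, 0], [0, 0, 0], [0, 0, 0], [0, 0, 0], [0, 0, 0], [0, 0, 0], [0, 0, 0], [0, 0, 0], [0, 0, 0], [0, 0, 0], [0, 0, 0], [0, 0, 0], [0, 0, 0], [0, 0, 0]]}}

```text
time_s: 3.93
tool_pos: [0.5193, 0.137, 0.0867]
eef_rot: [-0.0, 0.995, -0.103, 0.0]
wrist_force: [0.0, -0.1, 0.4]
grip_width: 0.0853
```

```bash
python3 - <<'E'
from h import *
from station import manip,imaging,masks_of
o=manip.observe();c=imaging.capture("wrist")
pickle.dump(dict(o=o,c=c),open("w2.pkl","wb"))
cv2.imwrite("pics/w2.png",c["color"][:,:,::-1])
print(o["tool_pos"],o["wrist_force"])
W=wcloud(c,o).reshape(-1,3);q=W[(abs(W[:,0]-.52)<.03)&(abs(W[:,1]-.136)<.03)&(W[:,2]>.12)&(W[:,2]<.13)]
print(len(q),cv2.minEnclosingCircle((q[:,:2]*1000).astype(np.float32)))
E
```

```text
[0.51930839 0.13696352 0.08672447] [ 0.00161079 -0.12677919  0.4026674 ]
3522 ((520.4364624023438, 136.4601593017578), 14.237405776977539)
```

View pics/w2.png

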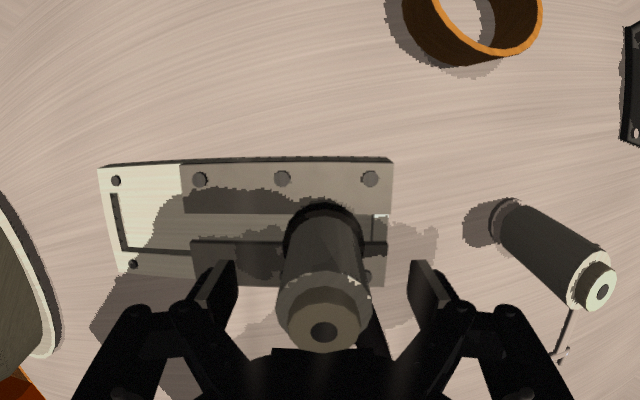

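Roller cap at (323,325) is centred between the fingers; closing.

Call:
{"op": "move_arm", "data": {"fingers": [0, 0.3, 0.6, 1, 1, 1, 1, 1, 1, 1], "dp": [[0, 0, 0], [0, 0, 0], [0, 0, 0], [0, 0, 0], [0, 0, 0], [0, 0, 0], [0, 0, 0], [0, 0, 0], [0, 0, 0], [0, 0, 0]], "delta_rot": [[0, 0, 0], [0, 0, 0], [0, 0, 0], [0, 0, 0], [0, 0, 0], [0, 0, 0], [0, 0, 0], [0, 0, 0], [0, 0, 0], [0, 0, 0]], "force": 60}}

```text
time_s: 4.82
tool_pos: [0.5198, 0.137, 0.0878]
eef_rot: [-0.0, 0.995, -0.103, 0.001]
wrist_force: [-0.8, -1.4, 5.5]
grip_width: 0.0389
```

```bash
python3 - <<'E'
from h import *
from station import manip
o=manip.observe();print(o["tool_pos"],o["wrist_force"],o["torque"],o["grip_width"])
p=o["tool_pos"];e=np.array([.2079,.9781])
# keep lateral offset; window
q=p[:2]-np.array([.5327,.201]);print("s,t",q@e,q@[-e[1],e[0]])
d=.065-q@e;print("slide",d);delta(o,(p[0]+e[0]*d,p[1]+e[1]*d,p[2]),tool_down(78))
E
```

```text
[0.51984231 0.13702445 0.08777991] [-0.8159632  -1.35545794  5.52402751] [-0.28517527  0.36713654  0.00372958] 0.038868769674898634
s,t -0.06524760088125575 -0.0007244139524926612
slide 0.13024760088125575
dp [ 0.0003 -0.1302  0.0002] rot [-0.07 -0.1   0.14]
```

Call:
{"op": "move_arm", "data": {"fingers": [1, 1, 1, 1, 1, 1, 1, 1, 1, 1, 1, 1, 1, 1], "dp": [[0, 0, -0.001], [0, 0, -0.001], [0, -0.001, -0.001], [0, -0.003, -0.001], [0, -0.006, -0.001], [0, -0.01, -0.001], [0, -0.014, -0.001], [0, -0.018, -0.001], [0, -0.022, -0.001], [0, -0.026, -0.001], [0, -0.028, -0.001], [0, -0.03, -0.001], [0, -0.03, -0.001], [0, -0.03, -0.001]], "delta_rot": [[0, 0, 0], [0, 0, 0], [0, 0, 0], [0, 0, 0], [0, 0, 0], [0, 0, 0], [0, 0, 0], [0, 0, 0], [0, 0, 0], [0, 0, 0], [0, 0, 0], [0, 0, 0], [0, 0, 0], [0, 0, 0]]}}

```text
time_s: 5.98
tool_pos: [0.526, 0.1664, 0.0888]
eef_rot: [-0.0, 0.995, -0.103, 0.001]
wrist_force: [0.3, 0.8, -3.8]
grip_width: 0.0392
```

```bash
python3 - <<'E'
from h import *
from station import manip,imaging
o=manip.observe();print(o["tool_pos"],o["wrist_force"],o["torque"],o["grip_width"])
c=imaging.capture("wrist");cv2.imwrite("pics/w3.png",c["color"][:,:,::-1])
p=o["tool_pos"];e=np.array([.2079,.9781])
q=p[:2]-np.array([.5327,.201]);print("s,t",q@e,q@[-e[1],e[0]])
d=.065-q@e;print("slide",d);delta(o,(p[0]+e[0]*d,p[1]+e[1]*d,p[2]),tool_down(78))
E
```

```text
[0.52595031 0.16636868 0.08878779] [ 0.32078185  0.75978907 -3.82697484] [ 0.01658571 -0.01546496  0.00532762] 0.039199149865804556
s,t -0.03527615672409381 -0.00059797746960047
slide 0.10027615672409382
dp [ 2.000e-04 -1.003e-01  1.000e-04] rot [-0.06 -0.1   0.14]
```

View pics/w3.png

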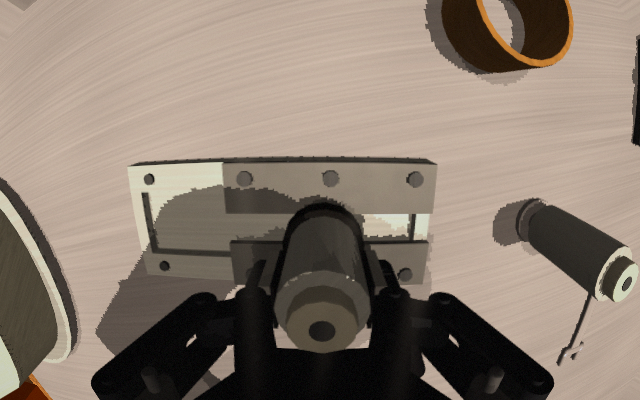

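The roller travels along the slot with the gripper, and the wrist carries only its weight. Continuing.

Call:
{"op": "move_arm", "data": {"fingers": [1, 1, 1, 1, 1, 1, 1, 1, 1, 1, 1, 1, 1, 1, 1, 1, 1, 1, 1], "dp": [[0, -0.002, 0], [0, -0.006, 0], [0, -0.012, 0], [0, -0.019, 0], [0, -0.026, 0], [0, -0.033, 0], [0, -0.04, 0], [0, -0.047, 0], [0, -0.054, 0], [0, -0.061, 0], [0, -0.068, 0], [0, -0.075, 0], [0, -0.082, 0], [0, -0.088, 0], [0, -0.093, 0], [0, -0.097, 0], [0, -0.1, 0], [0, -0.1, 0], [0, -0.1, 0]], "delta_rot": [[0, 0, 0], [0, 0, 0], [0, 0, 0], [0, 0, 0], [0, 0, 0], [0, 0, 0], [0, 0, 0], [0, 0, 0], [0, 0, 0], [0, 0, 0], [0, 0, 0], [0, 0, 0], [0, 0, 0], [0, 0, 0], [0, 0, 0], [0, 0, 0], [0, 0, 0], [0, 0, 0], [0, 0, 0]]}}

```text
time_s: 7.62
tool_pos: [0.5464, 0.2641, 0.0888]
eef_rot: [-0.0, 0.995, -0.103, 0.001]
wrist_force: [-1.1, -0.3, -2.8]
grip_width: 0.0387
```

```bash
python3 - <<'E'
from h import *
from station import manip,imaging
o=manip.observe();print(o["tool_pos"],o["wrist_force"],o["torque"],o["grip_width"])
c=imaging.capture("wrist");cv2.imwrite("pics/w4.png",c["color"][:,:,::-1])
p=o["tool_pos"];e=np.array([.2079,.9781])
q=p[:2]-np.array([.5327,.201]);print("s,t",q@e,q@[-e[1],e[0]])
E
```

```text
[0.54635517 0.26406873 0.08880858] [-1.09973426 -0.33012238 -2.77904693] [-0.03557543  0.03487298  0.05323465] 0.03873737987643339
s,t 0.06452643374087001 -0.00024413694711474597
```

View pics/w4.png

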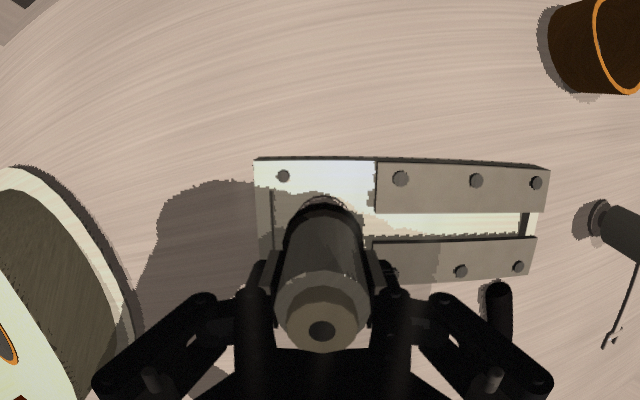

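Roller is in the window (past the rail edge at px 375). Lift straight up.

Call:
{"op": "move_arm", "data": {"fingers": [1, 1, 1, 1, 1, 1, 1, 1, 1, 1, 1, 1, 1, 1, 1, 1, 1], "dp": [[0, 0, -0.002], [0, 0, -0.006], [0, 0, -0.012], [0, 0, -0.02], [0, 0, -0.03], [0, 0, -0.042], [0, 0, -0.056], [0, 0, -0.07], [0, 0, -0.085], [0, 0, -0.1], [0, 0, -0.117], [0, 0, -0.134], [0, 0, -0.15], [0, 0, -0.165], [0, 0, -0.18], [0, 0, -0.19], [0, 0, -0.195]], "delta_rot": [[0, 0, 0], [0, 0, 0], [0, 0, 0], [0, 0, 0], [0, 0, 0], [0, 0, 0], [0, 0, 0], [0, 0, 0], [0, 0, 0], [0, 0, 0], [0, 0, 0], [0, 0, 0], [0, 0, 0], [0, 0, 0], [0, 0, 0], [0, 0, 0], [0, 0, 0]], "force": 80}}

```text
time_s: 9.08
tool_pos: [0.5464, 0.264, 0.2866]
eef_rot: [-0.002, 0.995, -0.103, 0.002]
wrist_force: [0.4, 0.7, -3.0]
grip_width: 0.0385
```

```bash
python3 - <<'E'
from h import *
from station import manip,imaging
o=manip.observe();print(o["tool_pos"],o["wrist_force"],o["torque"],o["grip_width"],o["joints"])
c=imaging.capture("wrist");cv2.imwrite("pics/w5.png",c["color"][:,:,::-1])
pickle.dump(dict(o=o,c=c),open("w5.pkl","wb"))
for n in("scene","top"):
    d=imaging.capture(n);pickle.dump(d,open(n+"5.pkl","wb"));cv2.imwrite(f"pics/{n}5.png",d["color"][:,:,::-1])
E
```

```text
[0.54643152 0.26398763 0.28658119] [ 0.36615292  0.67638641 -3.01103758] [-0.00706365 -0.02662599  0.03991794] 0.03845966245957505 [ 7.17003572e-01  3.27985701e-01  1.89801206e-02  1.07881756e-03
 -1.25640249e+00  6.46241318e-01]
```

View pics/w5.png

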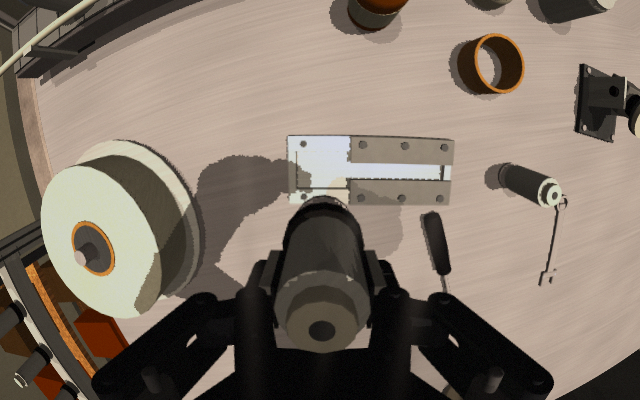

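View pics/scene5.png

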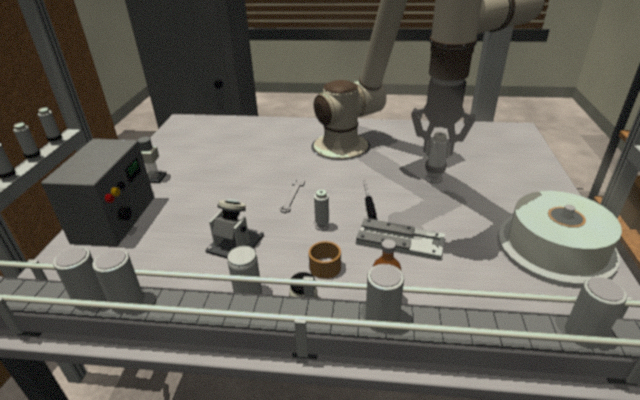

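```bash
python3 - <<'E'
from h import *
from station import manip
delta(manip.observe(),(.46,-.2,.32),tool_down(73.5))
E
```

```text
dp [ 0.0117  0.4714 -0.0367] rot [-0.06 -0.05  4.61]
```

Call:
{"op": "move_arm", "data": {"fingers": [1, 1, 1, 1, 1, 1, 1, 1, 1, 1, 1, 1, 1, 1, 1, 1, 1, 1, 1, 1], "dp": [[0, 0.003, -0.005], [0, 0.01, -0.01], [0, 0.022, -0.02], [0, 0.04, -0.03], [0, 0.065, -0.037], [0.002, 0.095, -0.037], [0.003, 0.127, -0.037], [0.004, 0.16, -0.037], [0.005, 0.193, -0.037], [0.006, 0.226, -0.037], [0.007, 0.26, -0.037], [0.008, 0.294, -0.037], [0.009, 0.327, -0.037], [0.01, 0.36, -0.037], [0.011, 0.392, -0.037], [0.012, 0.42, -0.037], [0.012, 0.443, -0.037], [0.012, 0.459, -0.037], [0.012, 0.468, -0.037], [0.012, 0.471, -0.037]], "delta_rot": [[0, 0, 0], [0, 0, 0], [0, 0, 0.3], [0, 0, 0.6], [0, 0, 0.9], [0, 0, 1.2], [0, 0, 1.5], [0, 0, 1.8], [0, 0, 2.1], [0, 0, 2.4], [0, 0, 2.7], [0, 0, 3], [0, 0, 3.3], [0, 0, 3.6], [0, 0, 3.9], [0, 0, 4.2], [0, 0, 4.6], [0, 0, 4.6], [0, 0, 4.6], [0, 0, 4.6]]}}

```text
time_s: 10.9
tool_pos: [0.4592, -0.2014, 0.3213]
eef_rot: [-0.0, 0.989, -0.145, 0.001]
wrist_force: [0.2, 0.1, -2.9]
grip_width: 0.0386
```

Call:
{"op": "move_arm", "data": {"fingers": [1, 1, 1], "dp": [[0, 0, 0], [0, 0, 0], [0, 0, 0]], "delta_rot": [[0, 0, 0], [0, 0, 0], [0, 0, 0]]}}

```text
time_s: 11.15
tool_pos: [0.4592, -0.2009, 0.3216]
eef_rot: [-0.0, 0.99, -0.144, 0.001]
wrist_force: [0.3, -0.2, -3.3]
grip_width: 0.0386
```

```bash
python3 - <<'E'
from fit import *
from station import manip,imaging,masks_of
o=manip.observe();print(o["tool_pos"],o["dq"].round(3),o["wrist_force"],o["grip_width"],o["joints"].round(3))
c=imaging.capture("wrist");cv2.imwrite("pics/w6.png",c["color"][:,:,::-1])
pickle.dump(dict(o=o,c=c),open("w6.pkl","wb"))
report(wcloud(c,o))
E
```

```text
[ 0.45917329 -0.2008634   0.32159613] [ 0.007  0.005 -0.001 -0.     0.002  0.001] [ 0.32809949 -0.16724973 -3.2643665 ] 0.03858743965191731 [-8.800e-02  1.240e-01 -1.620e-01 -1.000e-03 -1.283e+00  1.370e+00]
table z 0.0014744858685928341
mount ((523.3068237304688, 202.18994140625), (222.7668914794922, 111.5459213256836), 77.85867309570312) 3273
plain 0.108 92 [ 0.4868 -0.0219  0.1126] ((484.70379638671875, -13.662497520446777), 14.190465927124023)
plain 0.116 295 [ 0.4845 -0.0135  0.1175] ((484.41204833984375, -13.15743350982666), 13.778616905212402)
ring 2565 [ 0.5653 -0.2323  0.1276] [-0.464  0.131  0.876] tilt 28.863560735916675 az 164.19323082751964 0.0019282734157088294
foot 1780 ((577.8470458984375, -235.84347534179688), (111.3091049194336, 119.55001068115234), 74.27142333984375)
```

View pics/w6.png

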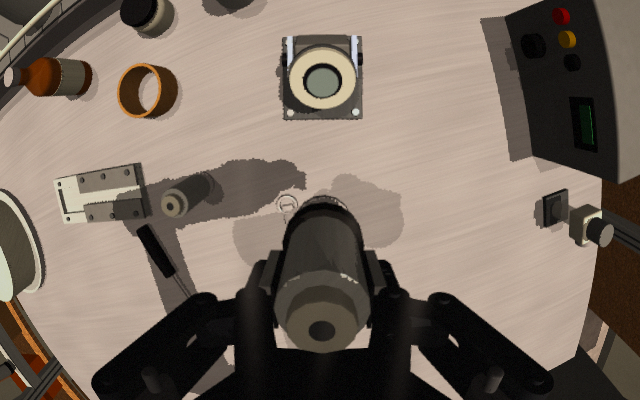

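```bash
cat > lens.py <<'E'
from fit import *
def lens(c,o,dbg=None):
    W=wcloud(c,o);img=c["color"].astype(int)
    # candidate window around projected approx lens
    uv=wproj(c,o,[.567,-.233,.13])[0]
    vv,uu=np.mgrid[0:400,0:640];near=np.hypot(uu-uv[0],vv-uv[1])<60
    g=cv2.cvtColor(c["color"],cv2.COLOR_RGB2GRAY)
    dark=(near&(g<70)).astype(np.uint8)
    inside=np.hypot(uu-uv[0],vv-uv[1])
    comp,lab=cv2.connectedComponents((near&(g>=80)&(g<190)).astype(np.uint8))
    l=lab[int(round(uv[1])),int(round(uv[0]))];m=lab==l
    cnt=max(cv2.findContours(m.astype(np.uint8),0,cv2.CHAIN_APPROX_NONE)[0],key=len)
    e=cv2.fitEllipse(cnt);print("glass comp",m.sum(),"ellipse",e)
    print("at z=.130:",wray(c,o,e[0],.130).round(4))
    q=W[m];q=q[~np.isnan(q[:,0])]
    for it in range(4):
        cc=np.median(q,0);u,s,vt=np.linalg.svd(q-q.mean(0),full_matrices=False);nn=vt[2]*np.sign(vt[2][2]);d=(q-q.mean(0))@nn;q=q[abs(d)<.003]
    print("glass cloud",len(q),q.mean(0).round(4),"n",nn.round(3),np.degrees(np.arccos(nn[2])),np.degrees(np.arctan2(nn[1],nn[0])))
    rm=near&(g>150)&(cv2.dilate(m.astype(np.uint8),np.ones((7,7)))==0)
    r=W[rm];r=r[~np.isnan(r[:,0])&(r[:,2]>.09)] if 1 else r
    for it in range(5):
        cc=r.mean(0);u,s,vt=np.linalg.svd(r-cc,full_matrices=False);nn=vt[2]*np.sign(vt[2][2]);d=(r-cc)@nn;r=r[abs(d)<.003]
    print("ring",len(r),r.mean(0).round(4),"n",nn.round(3),np.degrees(np.arccos(nn[2])),np.degrees(np.arctan2(nn[1],nn[0])))
    # in-plane circle
    b=np.stack([vt[0],vt[1]],1);C=cv2.minEnclosingCircle(((r-cc)@b*1000).astype(np.float32));print("  circle ctr",(cc+b@np.array(C[0])/1000).round(4),C[1])
    return e
E
python3 - <<'E'
from lens import *
D=pickle.load(open("w6.pkl","rb"));c,o=D["c"],D["o"]
e=lens(c,o)
im=c["color"][:,:,::-1].copy();cv2.ellipse(im,e,(0,0,255),1)
cv2.imwrite("pics/l6.png",cv2.resize(im[30:130,260:390],None,fx=5,fy=5,interpolation=cv2.INTER_NEAREST))
E
```

```text
glass comp 880 ellipse ((322.0630798339844, 80.62980651855469), (35.18843078613281, 38.809791564941406), 87.43160247802734)
at z=.130: [ 0.562  -0.2313  0.13  ]
glass cloud 700 [ 0.5602 -0.231   0.1318] n [-0.475  0.132  0.87 ] 29.52194122917275 164.40590654744653
ring 143 [ 0.5592 -0.2297  0.123 ] n [-0.47   0.133  0.873] 29.23912110504176 164.25400456267815
  circle ctr [ 0.5611 -0.2313  0.1243] 33.502864837646484
```

View pics/l6.png

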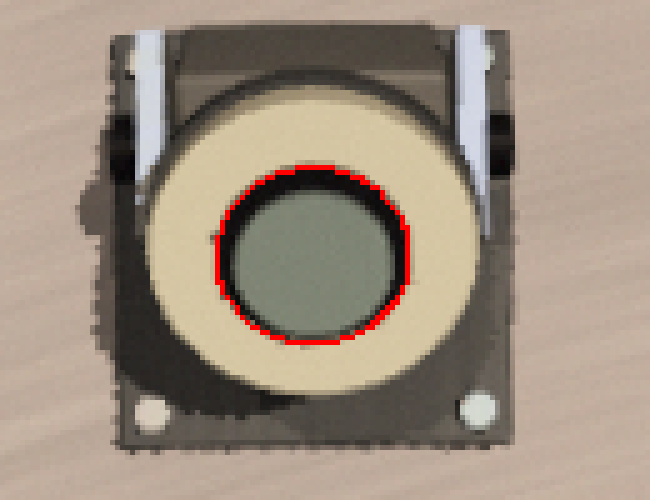

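```bash
python3 - <<'E'
from lens import *
D=pickle.load(open("w6.pkl","rb"));c,o=D["c"],D["o"]
W=wcloud(c,o)
hsv=cv2.cvtColor(c["color"],cv2.COLOR_RGB2HSV).astype(int);g=cv2.cvtColor(c["color"],cv2.COLOR_RGB2GRAY).astype(int)
print(c["color"][82,322],c["color"][55,322])
m=np.zeros((400,640),np.uint8);d=np.abs(c["color"].astype(int)-c["color"][82,322].astype(int)).sum(-1)<50
k,lab=cv2.connectedComponents(d.astype(np.uint8),connectivity=4);m=lab==lab[82,322]
m=cv2.morphologyEx(m.astype(np.uint8),cv2.MORPH_CLOSE,np.ones((3,3)))
cnt=max(cv2.findContours(m,0,cv2.CHAIN_APPROX_NONE)[0],key=len);e=cv2.fitEllipse(cnt);print(e,m.sum())
L=wray(c,o,e[0],.130);print("lens",L.round(4))
q=W[m>0];q=q[~np.isnan(q[:,0])];print(q.mean(0).round(4),np.median(q,0).round(4))
# top camera estimate
for f in ("d0.pkl","top5.pkl"):
    t=pickle.load(open(f,"rb"));t=t["top"] if "top" in t else t
    print(f,proj(t,L),proj(t,[.5577,-.2304,.13]))
im=t["color"][160:235,375:455,::-1];cv2.imwrite("pics/t5.png",cv2.resize(im,None,fx=7,fy=7,interpolation=cv2.INTER_CUBIC))
E
```

```text
[127 132 117] [215 199 165]
((322.30340576171875, 82.34122467041016), (26.66912269592285, 29.618505477905273), 89.58951568603516) 660
lens [ 0.5602 -0.231   0.13  ]
[ 0.56   -0.231   0.1318] [ 0.5601 -0.231   0.132 ]
d0.pkl [[418.4511416  202.40930649]] [[418.18077551 203.53758251]]
top5.pkl [[418.4511416  202.40930649]] [[418.18077551 203.53758251]]
```

View pics/t5.png

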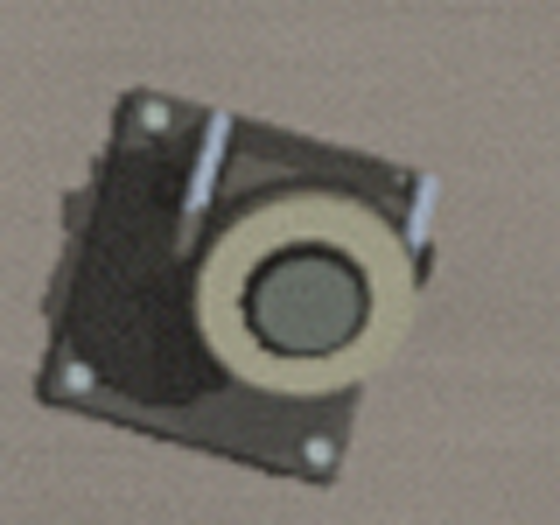

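```bash
python3 - <<'E'
from lens import *
from scipy.optimize import least_squares
from station import manip
D=pickle.load(open("w6.pkl","rb"));c,o=D["c"],D["o"]
R=Rq(o["eef_rot"]).as_matrix();T=(wcloud(c,o)-o["tool_pos"])@R
vv,uu=np.mgrid[0:400,0:640];box=(uu>265)&(uu<378)&(vv>195)&(vv<355)
P=T[box];P=P[~np.isnan(P[:,0])];P=P[(np.hypot(P[:,0],P[:,1])<.035)&(P[:,2]>-.06)&(P[:,2]<.085)]
print(len(P),np.histogram(P[:,2],bins=np.arange(-.05,.09,.01)))
cap=P[P[:,2]<-.032]
print("cap",len(cap),np.median(cap,0).round(4),cv2.minEnclosingCircle((cap[:,:2]*1000).astype(np.float32)))
q=cap
for i in range(4):
    cc=q.mean(0);u,s,vt=np.linalg.svd(q-cc,full_matrices=False);n=vt[2]*np.sign(vt[2][2]);d=(q-cc)@n;q=q[abs(d)<.0015]
print("cap n tool",n.round(4),len(q),cc.round(4))
b=P[(P[:,2]>-.018)&(P[:,2]<.03)&(np.hypot(P[:,0],P[:,1])>.013)]
def f(p,r=.02):
    return np.hypot(b[:,0]-p[0]-p[2]*b[:,2],b[:,1]-p[1]-p[3]*b[:,2])-r
s=least_squares(f,[0,0,0,0],loss="soft_l1",f_scale=.001);print("barrel",len(b),s.x.round(4),np.std(f(s.x)), "tilt deg",np.degrees(s.x[2:]).round(2))
E
```

```text
14056 (array([  48, 3769, 3643, 1237, 1089,  930,  541,  412, 1182,  252,    0,
          0,  283,    0]), array([-5.0000000e-02, -4.0000000e-02, -3.0000000e-02, -2.0000000e-02,
       -1.0000000e-02,  6.9388939e-18,  1.0000000e-02,  2.0000000e-02,
        3.0000000e-02,  4.0000000e-02,  5.0000000e-02,  6.0000000e-02,
        7.0000000e-02,  8.0000000e-02,  9.0000000e-02]))
cap 4283 [ 0.006  -0.0005 -0.0377] ((7.939631938934326, -0.5936433672904968), 20.701316833496094)
cap n tool [0.7184 0.0207 0.6953] 699 [ 0.0045 -0.0007 -0.0401]
barrel 3950 [-0.0001 -0.0001 -0.0088  0.0099] 0.00200515763816319 tilt deg [-0.5   0.57]
```

```bash
cat > goal.py <<'E'
from h import *
AZ=164.3;L=np.array([.560,-.231,.130])
A=np.array([np.sin(np.pi/6)*np.cos(np.radians(AZ)),np.sin(np.pi/6)*np.sin(np.radians(AZ)),np.cos(np.pi/6)])
def tgt(out,G=.0798): return L+A*(out+G)
E
python3 - <<'E'
from goal import *
from station import manip
o=manip.observe();Rs=tool_down(74.3,30,AZ);print(-Rs[0].as_matrix()[:,2],A)
delta(o,tgt(.12),Rs);delta(o,tgt(.07),Rs)
E
```

```text
[-0.48134587  0.13530022  0.8660254 ] [-0.48134587  0.13530022  0.8660254 ]
dp [0.0052 0.0018 0.0185] rot [ 0.16 29.86 -0.88]
dp [0.0301 0.0015 0.0618] rot [ 0.16 29.86 -0.88]
```

Call:
{"op": "move_arm", "data": {"fingers": [1, 1, 1, 1, 1, 1, 1, 1, 1, 1, 1, 1, 1, 1], "dp": [[0, 0, 0], [0, 0, 0], [0, 0, 0], [0, 0, 0], [0, 0, 0], [0.001, 0, 0.003], [0.002, 0, 0.006], [0.003, 0, 0.01], [0.004, 0.001, 0.014], [0.005, 0.002, 0.017], [0.005, 0.002, 0.0185], [0.005, 0.002, 0.0185], [0.005, 0.002, 0.0185], [0.005, 0.002, 0.0185]], "delta_rot": [[0, 1, 0], [0, 3, 0], [0, 6, 0], [0, 9.5, 0], [0, 13, -0.2], [0, 17, -0.4], [0, 21, -0.6], [0.1, 24.5, -0.8], [0.1, 27, -0.9], [0.16, 29, -0.9], [0.16, 29.86, -0.9], [0.16, 29.86, -0.9], [0.16, 29.86, -0.9], [0.16, 29.86, -0.9]]}}

```text
time_s: 12.37
tool_pos: [0.4638, -0.2038, 0.3034]
eef_rot: [0.035, 0.957, -0.131, 0.256]
wrist_force: [0.1, -0.7, -3.3]
grip_width: 0.0385
```

```bash
python3 - <<'E'
from goal import *
from station import manip,imaging
o=manip.observe();print(o["tool_pos"],o["joints"].round(3),o["wrist_force"],o["grip_width"])
Rs=tool_down(74.3,30,AZ)
delta(o,tgt(.12),Rs);delta(o,tgt(.07),Rs)
c=imaging.capture("wrist");cv2.imwrite("pics/w7.png",c["color"][:,:,::-1]);pickle.dump(dict(o=o,c=c),open("w7.pkl","wb"))
T=wcloud(c,o)
for p in [(322,100),(322,130)]: print(c["color"][p[1],p[0]],T[p[1],p[0]])
print(wproj(c,o,L))
E
```

```text
[ 0.46383905 -0.20375121  0.30341477] [-0.031 -0.091 -0.607  0.23  -0.555  1.164] [ 0.05190886 -0.74700107 -3.33933119] 0.038503395481222516
dp [-0.0002  0.0002  0.0004] rot [-0.02 -0.01  0.05]
dp [-0.0002  0.0002  0.0504] rot [-0.02 -0.01  0.05]
[191 171 156] [ 0.73574874 -0.28000026  0.00101382]
[189 169 154] [ 6.81266572e-01 -2.64730921e-01 -1.52812185e-05]
[[322.29425111 181.80086169]]
```

View pics/w7.png

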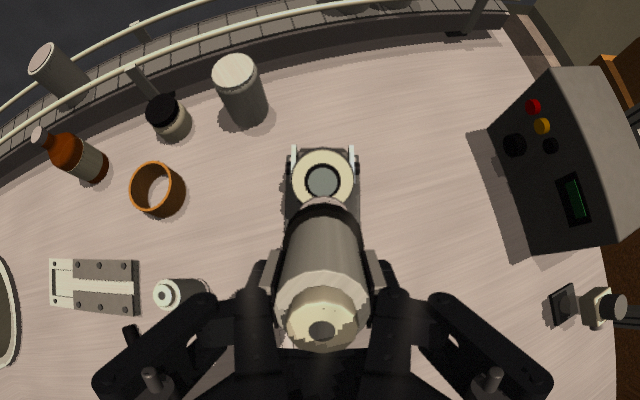

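```bash
python3 - <<'E'
from goal import *
from scipy.optimize import least_squares
D=pickle.load(open("w7.pkl","rb"));c,o=D["c"],D["o"]
d=np.abs(c["color"].astype(int)-c["color"][182,322].astype(int)).sum(-1)<50
k,lab=cv2.connectedComponents(d.astype(np.uint8),connectivity=4);m=(lab==lab[182,322]).astype(np.uint8)
cnt=max(cv2.findContours(m,0,cv2.CHAIN_APPROX_NONE)[0],key=len);e=cv2.fitEllipse(cnt);print(e,wray(c,o,e[0],.13).round(4))
W=wcloud(c,o)
g=cv2.cvtColor(c["color"],cv2.COLOR_RGB2GRAY)
vv,uu=np.mgrid[0:400,0:640]
rm=(np.hypot(uu-322,vv-178)<34)&(g>150)&(W[...,2]>.09)&(W[...,2]<.16)&(vv<200)&(m==0)
r=W[rm]
for i in range(6):
    cc=r.mean(0);u,s,vt=np.linalg.svd(r-cc,full_matrices=False);n=vt[2]*np.sign(vt[2][2]);dd=(r-cc)@n;r=r[abs(dd)<.002]
print("ring n",len(r),n.round(3),np.degrees(np.arccos(n[2])),np.degrees(np.arctan2(n[1],n[0])))
T=(W-o["tool_pos"])@Rq(o["eef_rot"]).as_matrix()
im=c["color"][150:360,250:390,::-1];cv2.imwrite("pics/w7z.png",cv2.resize(im,None,fx=2.8,fy=2.8,interpolation=cv2.INTER_CUBIC))
box=(uu>265)&(uu<378)&(vv>195)&(vv<355)
P=T[box];P=P[~np.isnan(P[:,0])];P=P[(np.hypot(P[:,0],P[:,1])<.04)&(P[:,2]>-.06)&(P[:,2]<.1)]
print(np.histogram(P[:,2],bins=np.arange(-.046,.09,.004)))
for lo,hi,rr in((-.018,.03,.02),(-.018,-.002,.02),(.0,.03,.02)):
    b=P[(P[:,2]>lo)&(P[:,2]<hi)&(P[:,0]>.002)]
    f=lambda p:np.hypot(b[:,0]-p[0]-p[2]*b[:,2],b[:,1]-p[1]-p[3]*b[:,2])-rr
    s=least_squares(f,[0,0,0,0],loss="soft_l1",f_scale=.0005);print(len(b),s.x.round(4),np.std(f(s.x)).round(4))
# cap top
q=P[(P[:,2]<-.035)&(P[:,2]>-.041)];print("cap",len(q),np.median(q,0).round(4),cv2.minEnclosingCircle((q[:,:2]*1000).astype(np.float32)))
E
```

```text
((322.1333923339844, 181.6083984375), (27.038864135742188, 27.69962501525879), 88.84614562988281) [ 0.5603 -0.2309  0.13  ]
ring n 1077 [-0.469  0.139  0.872] 29.255180537224877 163.5031946611961
(array([  11,  973, 2416,  392,  920, 2460,  527,  480,  485,  461,  423,
        411,  374,  354,  241,  189,  200,  156,  166,  366,  743,  132,
        156,   38,    0,    0,    0,    0,    0,  225,   60,    2,    0]), array([-0.046, -0.042, -0.038, -0.034, -0.03 , -0.026, -0.022, -0.018,
       -0.014, -0.01 , -0.006, -0.002,  0.002,  0.006,  0.01 ,  0.014,
        0.018,  0.022,  0.026,  0.03 ,  0.034,  0.038,  0.042,  0.046,
        0.05 ,  0.054,  0.058,  0.062,  0.066,  0.07 ,  0.074,  0.078,
        0.082,  0.086]))
3940 [ 0.0005 -0.0001 -0.0078  0.0094] 0.002
1849 [ 0.0006 -0.0001  0.0018  0.0089] 0.002
1877 [ 0.0006 -0.     -0.0135  0.0079] 0.0019
cap 3247 [ 0.0036 -0.0005 -0.0377] ((8.626302719116211, -0.3870176672935486), 20.45790672302246)
```

View pics/w7z.png

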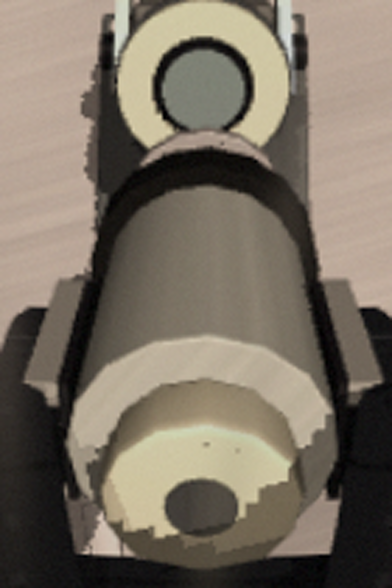

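Lens glass at pixel (322,182), matching prediction; roller seated straight in the grip. Move in along the line of sight.

Call:
{"op": "move_arm", "data": {"fingers": [1, 1, 1, 1, 1, 1, 1, 1, 1, 1, 1, 1, 1, 1, 1], "dp": [[0, 0, 0.003], [0, 0, 0.007], [0, 0, 0.012], [0, 0, 0.017], [0, 0, 0.022], [0, 0, 0.027], [0, 0, 0.032], [0, 0, 0.037], [0, 0, 0.041], [0, 0, 0.045], [0, 0, 0.048], [0, 0, 0.0502], [0, 0, 0.0502], [0, 0, 0.0502], [0, 0, 0.0502]], "delta_rot": [[0, 0, 0], [0, 0, 0], [0, 0, 0], [0, 0, 0], [0, 0, 0], [0, 0, 0], [0, 0, 0], [0, 0, 0], [0, 0, 0], [0, 0, 0], [0, 0, 0], [0, 0, 0], [0, 0, 0], [0, 0, 0], [0, 0, 0]]}}

```text
time_s: 13.67
tool_pos: [0.4883, -0.2106, 0.2603]
eef_rot: [0.035, 0.957, -0.132, 0.257]
wrist_force: [-0.1, -0.0, -3.6]
grip_width: 0.0386
```

```bash
python3 - <<'E'
from goal import *
from station import manip,imaging
o=manip.observe();print(o["tool_pos"],o["joints"].round(3),o["dq"].round(4),o["wrist_force"],o["grip_width"])
delta(o,tgt(.07),tool_down(74.3,30,AZ))
c=imaging.capture("wrist");cv2.imwrite("pics/w8.png",c["color"][:,:,::-1])
for n in("scene","top"):
    t=imaging.capture(n);cv2.imwrite(f"pics/{n}8.png",t["color"][:,:,::-1])
    uv=proj(t,[L,L+A*.07,L+A*.186]);print(n,uv.round(1).tolist())
    u,v=uv[1].astype(int);im=t["color"][:,:,::-1].copy()
    cv2.imwrite(f"pics/{n}8z.png",cv2.resize(im[max(v-60,0):v+60,u-70:u+70],None,fx=5,fy=5,interpolation=cv2.INTER_CUBIC))
    W=cloud(t).reshape(-1,3);W=W[~np.isnan(W[:,0])];q=W-L;h=q@A;rr=np.linalg.norm(q-np.outer(h,A),axis=1)
    for lo,hi in((.066,.078),(.09,.115),(.115,.13)):
        k=(h>lo)&(h<hi)&(rr<.035);print(lo,k.sum(),(q-np.outer(h,A))[k].mean(0).round(4) if k.sum() else "")
    k=(rr<.023)&(h>.03)&(h<.2);print(np.percentile(h[k],[.5,2,50,98,99.5]).round(4) if k.sum() else "")
E
```

```text
[ 0.48827572 -0.21063036  0.26028433] [-5.300e-02  1.000e-03 -6.530e-01  2.740e-01 -4.170e-01  1.128e+00] [ 0.0009 -0.0016 -0.0005  0.0003 -0.0011 -0.0024] [-0.12329167 -0.01869941 -3.62195604] 0.03856947505024765
dp [-0.0006  0.0002  0.0003] rot [-0.03 -0.05  0.04]
scene [[232.0, 199.5], [235.9, 172.3], [242.4, 126.5]]
0.066 54 [0.0118 0.0046 0.0059]
0.09 180 [0.0161 0.0058 0.008 ]
0.115 97 [0.0141 0.0053 0.007 ]
[0.0699 0.0716 0.1384 0.196  0.1988]
top [[418.4, 202.5], [422.1, 216.1], [429.7, 244.6]]
0.066 65 [0.011  0.003  0.0056]
0.09 100 [0.0151 0.0028 0.0079]
0.115 109 [0.0133 0.0011 0.0072]
[0.0724 0.0756 0.152  0.1887 0.1921]
```

View pics/scene8z.png

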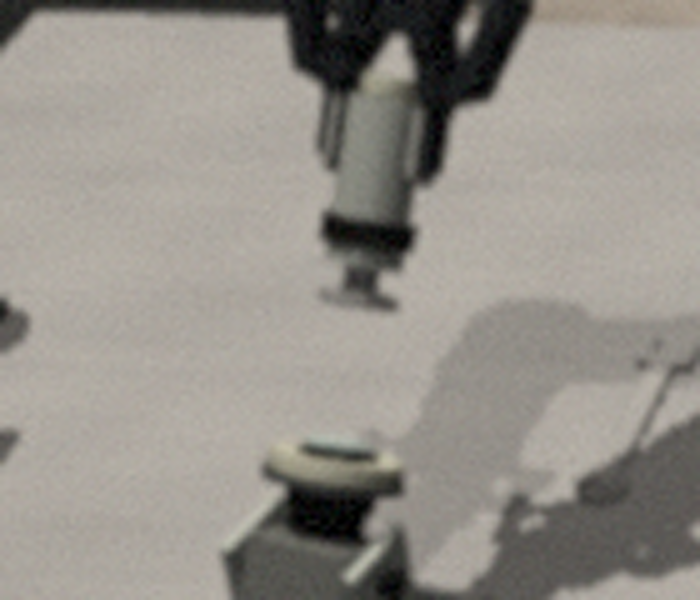

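View pics/w8.png

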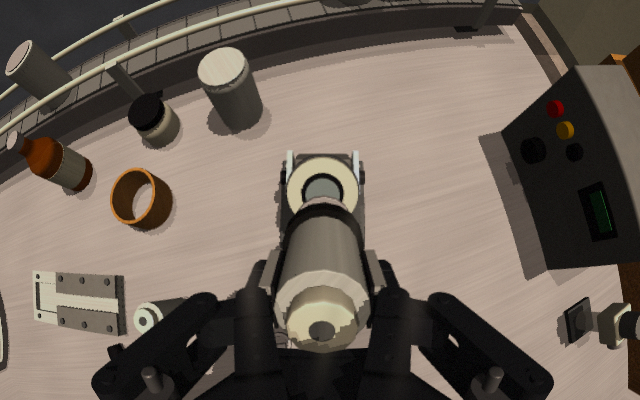

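View pics/top8.png

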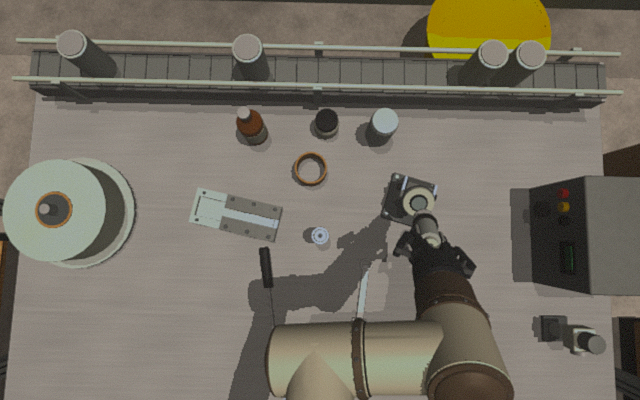

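Call:
{"op": "move_arm", "data": {"fingers": [1, 1, 1, 1, 1], "dp": [[-0.0005, 0, 0], [-0.0005, 0, 0], [-0.0005, 0, 0], [-0.0005, 0, 0], [-0.0005, 0, 0]], "delta_rot": [[0, 0, 0], [0, 0, 0], [0, 0, 0], [0, 0, 0], [0, 0, 0]]}}

```text
time_s: 14.23
tool_pos: [0.4878, -0.2105, 0.2601]
eef_rot: [0.035, 0.957, -0.132, 0.257]
wrist_force: [0.6, 0.1, -4.0]
grip_width: 0.0384
```

```bash
python3 - <<'E'
from goal import *
from station import manip,imaging,order
o=manip.observe();print(o["tool_pos"],o["dq"].round(4),o["wrist_force"],o["grip_width"])
delta(o,tgt(.07),tool_down(74.3,30,AZ))
print(order.finish_job())
E
```

```text
[ 0.48782225 -0.2105033   0.26012346] [-0.0001  0.0012 -0.0002 -0.001  -0.001   0.0002] [ 0.62098792  0.13859725 -3.95326922] 0.0383560207882846
dp [-0.0001  0.0002  0.0004] rot [-0.03 -0.06  0.04]
the job is handed in; nothing more can be done
None
```

I gripped the collared roller on its bare barrel, about 80 mm above the foot. I slid it upright along the slot to the window and lifted it straight out there. It is now held on the inspection camera's line of sight, and the job was handed in at about 14.2 s of the 43 s allowed.

**Final pose:** the arm reads within 0.5 mm and 0.1° of the target I worked out. That target puts the foot 70 mm from the glass, centred and square-on, with the line of sight leaning 30°.

**Steadiness:** the joints are at rest. The wrist carries only the roller's weight (about 4 N), and the grip is firm (38.4 mm opening, 80 N).

**Lens position:** the wrist pictures (two poses) and the top picture agree within about 1 mm. The scene and top depth data put the lowest part of the roller 70 to 72 mm out from the glass.

**Small disagreements:**
- Fits to the wrist depth data suggest the roller may lean about 0.5° in the grip. That is within the noise, so I did not correct it.
- The ring-light plane measured 29.3° and I used the stated 30°. Its direction came out at 163.5° to 164.3°, and I used 164.3°.

In the last pictures the mount and the visible bystanders are where they were, and nothing touches the camera. The arm partly hides the wrench.

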